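Latch the sample carrier

ROBOT

A 7-joint arm with a two-finger parallel gripper is mounted at the origin on a cart in front of the work surface, level with it; the furniture and walls round the work are solid. World frame = base frame: x ahead of the robot, y to its left, z up, the work surface at z = 0. Lengths are in m, angles in rad, forces in N, time in s.
With the tool pointing down it reaches from about 0.35 to 0.9 m from the base axis. Payload 7.2 kg.
Tool frame: the origin (TCP) lies between the finger pads; the fingertips stand env.tip_reach ahead of it and the grasp point (between the pads) lies 5 mm behind it (env.tip_reach is the distance from the TCP to the fingertips, in m); z points along the fingers, y is the line along which they close (so a half turn about z gives the same grasp; the last joint's range is limited). The gripper opens to 85 mm and grips with 20 to 120 N. Pads are 22 mm wide; open, the fingers measure 114 mm over their backs; the gripper's body (76 mm by 85 mm) begins 54 mm behind the grasp point. The pads swing forward as they close: fully open they stand 13 mm farther back than shut.
Start: joints at [1.129, 0.411, -0.013, 1.596, 0.006, 1.134, -0.082], TCP at [0.228, -0.582, 0.245] pointing down, gripper open.
Joint ranges: [-2.95, 2.95], [-0.29, 1.99], [-1.47, 1.44], [0.14, 2.54], [-1.03, 4.17], [0.13, 1.85], [-2.86, 2.86]. Speed limits (rad/s): [2.39, 2.39, 3.01, 3.01, 3.14, 3.14, 3.14].

INTERFACE

Orientations are given as a unit quaternion [w, x, y, z].
In Python, from bench import sense, viewer, sign_off, env gives the robot as it stands.
- The arm moves only by the tool servo_tool, never from a script. Its argument "deltas" is a list of rows, each an object with "linear": the shift along the tool's x, y, z in cm, a list of three; "dr": the turn, a rotation vector about the tool's x, y, z in degrees, a list of three. A call has 1 to 5 rows; each row is the pose to reach, as a shift and turn from the pose commanded when the call began, along the tool's axes at that moment; what a row does not reach only later rows make up. A row lasts 1/8 s, in which the tool goes at most 62.5 mm and 10.7 degrees, less where a joint would pass 70% of its speed; a pose out of reach is approached as far as the arm can. A call with a gripper value outside its range is refused whole. "grip" is the closure, from -1 (fully open) to 1 (shut), set as the call begins (left out, the last holds). The fingers move at their own pace and stop on an object; "newtons" is the grip in N (left out, the last holds). Time passes only in rows, so rows that repeat a pose let the fingers close. It gives the time, the measured TCP pose, the force, the opening and the grip force at its end, in the units of the state.
- sense(): the state, without advancing time (a new reading comes with each control period).
- viewer.read_camera(name): name is "scene" or "side" or "wrist"; returns the picture (420x560x3 uint8, red, green, blue); there is no depth.
- viewer.camera_info(name): a dict with "fx", "fy", "cx", "cy" (pixels), "T" (4x4, takes a point from camera to world coordinates); the wrist camera has in their place "mount" (4x4, takes a point from camera to tool coordinates, whose origin is the TCP and whose axes are the flange's). Camera axes: x right, y down, z forward; pixel columns grow to the right and rows downward; lengths in m; the calibration is good to about 2 mm. A picture is of the moment at which its call begins: read the wrist's pose just before it. camera_info takes no time and is no camera call.
- sign_off(): hands the job in; it is judged then, once.
The state is a dict: "time_s": time; "joints": joint angles; "qvel": joint speeds; "joint_torque": joint torques, N m; "eef_pos": TCP position; "eef_rot": TCP orientation; "contact_force": force on the tool from outside, world axes, zero at the start; "ft_torque": the same for the moment, N m; "width": finger opening in m; "grip_force": force on a finger pad.
Only numpy, scipy, OpenCV 4.12 (cv2) and the standard library are available. Lean on these libraries where they do the work, as an engineer would, in place of code of your own. Each camera call takes 0.05 s, during which the arm holds its last target. There are 200 camera calls.

TASK

Two grey sample carriers stand on the desk and one of them has been left unlatched, its latch lever standing up. On that one, first tip the wire bail forward so that it drops over the hook-shaped keeper on the end cap; then fold the lever down, past centre, until it lies flat and clamps the cap onto its seal.

Things in the scene. Friction and masses are not known exactly. Their poses are not given: they have to be found in the camera images.
- carrier: The unlatched grey carrier: box 160 long (along its x, main part to end cap) x 84 wide x 45 mm high; it does not move. Origin: centre of its underside, z up. The steel draw latch lies along the middle of its top, lever pivot at x -5, y 0, z 55 mm. An identical carrier beside it, not listed, is already latched (lever and wire lie flat).
- keeper (a point): Middle of the top of the keeper, an upright steel hook on the end cap's top, 20 mm high, 20 wide (y), at x 46 to 51 mm of the carrier, with a 3 mm lip overhanging on its +x side. The bail's bar must go down on that +x side, beyond the lip, and rest on the cap, at about z 47 mm.
- carrier_lever (a joint): Latch lever, a steel strap 20 mm wide reaching 62 mm from its pivot. 0 = flat toward -x (clamped), pi/2 = upright; starts at 1.4 to 1.66, stop at 1.75. It turns about the carrier's y and stays where left. With the bail hooked it resists below about 1.1 rad (a few N at the tip) until past centre, about 0.33 rad, then snaps to 0.
- lever_tip (a point): Middle of the lever's free end, upper face, 57 mm from its pivot. With the lever flat it lies at x -62, z 60 mm of the carrier; upright, at about z 112 mm.
- bail_bar (a point): Middle of the bail's crossbar. The bail is a U of 4.4 mm wire, 75 mm long, 34 wide, hinged on the lever 20 mm from the lever's pivot. At first it leans back past upright, behind the lever (-x side), its bar some 30 mm above and 25 to 45 mm behind the lever tip. It swings freely: pushed by the bar toward +x past upright, it falls by itself over the keeper.
- carrier_cap (a joint): Travel (m) of the end cap toward the main part: 0 = standing off on its springy seal, about 0.003 when clamped; it springs back if not held.

How it is judged:
By the outcome, as a careful person would: the job done as asked, in the order asked, and still so for the second after the job is handed in, with the robot touching nothing.
It also fails if it takes over 40 s, if anything falls off the work surface, if the arm or the gripper's body presses on something with over 40 N, if the wrist force passes 120 N, or if a joint passes its speed limit or range.

## Working session

There is one attempt and no reset: what is moved stays moved. The work goes in short steps, Python scripts to look and compute and a tool call to move; the robot and the scene stay as the last step left them, time stands still between calls to the robot, and variables do not carry over. Pictures are saved under pics/ and viewed, at most 10 in all, crops included, and the job is handed in when it is done.

Besides the shell and the picture viewer there is one more tool, called after ">>>" as name(argument=value, ...), one argument or row to a line, values as JSON. servo_tool: Moves the arm, as the interface text tells. Its arguments: {"type":"object","properties":{"deltas":{"type":"array"},"grip":{"type":"number"},"newtons":{"type":"number"}},"required":["deltas"]}

```bash
mkdir -p pics; ls; python3 - <<'E'
from bench import sense, viewer, env
import cv2,numpy as np
s=sense(); print({k:np.round(v,3) for k,v in s.items()}, env.tip_reach)
for n in("scene","side"):
    im=viewer.read_camera(n); cv2.imwrite(f"pics/{n}0.png",im[:,:,::-1]); c=viewer.camera_info(n); print(n,c["fx"],c["cx"],c["cy"],np.round(c["T"],3).tolist())
print(viewer.camera_info("wrist"))
E
```

```text
pics
{'time_s': np.float64(0.0), 'joints': array([ 1.129,  0.412, -0.013,  1.597,  0.006,  1.134, -0.082]), 'qvel': array([-0.   , -0.   , -0.001, -0.   , -0.001, -0.   , -0.   ]), 'joint_torque': array([-0.0000e+00, -6.0062e+01,  6.8200e-01, -2.9940e+01,  1.4000e-02,
        1.1000e-02, -0.0000e+00]), 'eef_pos': array([ 0.228, -0.581,  0.244]), 'eef_rot': array([-0.001,  0.983,  0.186, -0.   ]), 'contact_force': array([ 0.265, -0.448, -0.553]), 'ft_torque': array([ 0.025,  0.033, -0.024]), 'grip_force': np.float64(0.0), 'width': np.float64(0.085)} 0.014
scene 515.218778976568 276.5610554827297 211.14939063023832 [[-0.883, -0.183, 0.433, 0.204], [-0.47, 0.357, -0.807, 0.579], [-0.007, -0.916, -0.401, 0.422], [0.0, 0.0, 0.0, 1.0]]
side 446.9612954695083 274.86400597714845 209.21986657566202 [[-0.998, 0.034, -0.048, 0.609], [0.059, 0.423, -0.904, 0.663], [-0.011, -0.905, -0.424, 0.446], [0.0, 0.0, 0.0, 1.0]]
{'fx': 295.4852827895422, 'fy': 295.4852827895422, 'cx': 274.0887597291817, 'cy': 207.3532730009779, 'mount': array([[ 1.04163987e-03, -9.50589971e-01, -3.10447454e-01,
         7.93349894e-02],
       [ 9.99999217e-01,  1.20566882e-03, -3.36474464e-04,
        -3.10349464e-04],
       [ 6.94146067e-04, -3.10446860e-01,  9.50590482e-01,
        -1.29025740e-01],
       [ 0.00000000e+00,  0.00000000e+00,  0.00000000e+00,
         1.00000000e+00]])}
```

View pics/scene0.png

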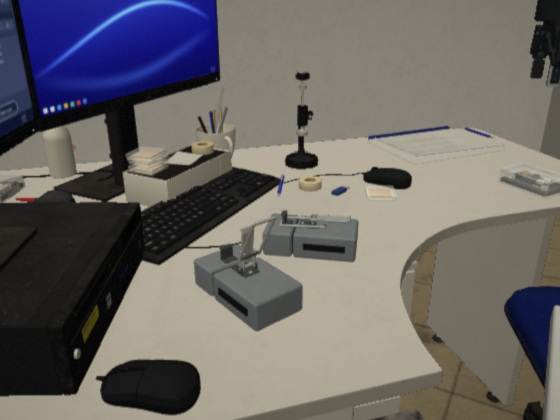

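View pics/side0.png

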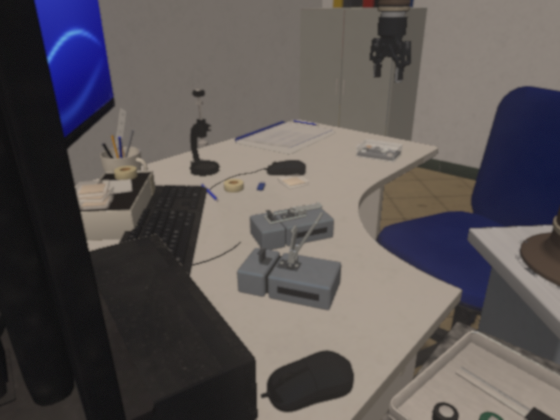

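The unlatched carrier is the nearer one: scene around (248,287), side around (290,277). The keeper is at scene (227,253) and the lever and bail stand at (250,245). I'll enlarge both views.

```bash
python3 - <<'E'
import cv2,numpy as np
a=cv2.imread("pics/scene0.png")[205:330,185:310]; b=cv2.imread("pics/side0.png")[195:320,230:355]
o=np.hstack([cv2.resize(x,(400,400)[:2],interpolation=cv2.INTER_CUBIC) for x in(a,b)])
cv2.imwrite("pics/crop0.png",cv2.convertScaleAbs(o,alpha=1.3))
E
```

```text
(no output)
```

View pics/crop0.png

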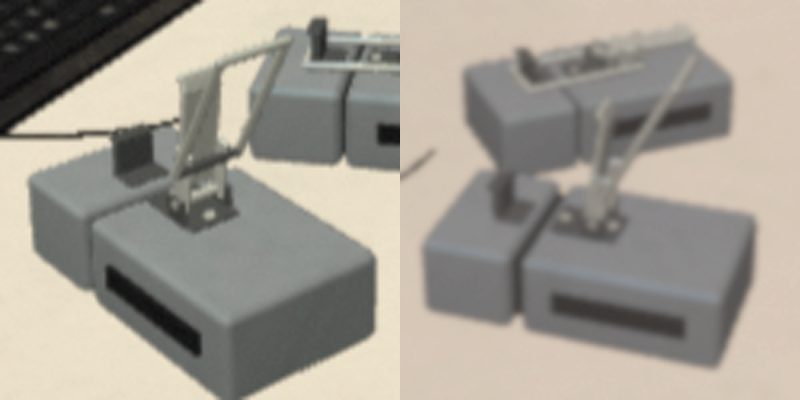

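```bash
cat > h.py <<'E'
import numpy as np
from bench import viewer
def ray(n,p):
    c=viewer.camera_info(n); T=np.array(c["T"])
    d=T[:3,:3]@[(p[0]-c["cx"])/c["fx"],(p[1]-c["cy"])/c["fy"],1]; return T[:3,3],d/np.linalg.norm(d)
def plane(n,p,z):
    o,d=ray(n,p); return o+d*(z-o[2])/d[2]
def tri(p,q):
    A=np.zeros((3,3));b=np.zeros(3);R=[ray("scene",p),ray("side",q)]
    for o,d in R: M=np.eye(3)-np.outer(d,d);A+=M;b+=M@o
    x=np.linalg.solve(A,b); return x,[np.linalg.norm((np.eye(3)-np.outer(d,d))@(x-o)) for o,d in R]
E
python3 - <<'E'
from h import *
np.set_printoptions(precision=4,suppress=True)
A=lambda x,y:(185+x/3.2,205+y/3.2)
B=lambda x,y:(230+(x-400)/3.2,195+y/3.2)
print("keeper",tri(A(133,130),B(505,175)))
print("bar",tri(A(252,54),B(693,60)))
print("lever",tri(A(200,73),B(605,103)))
for n,p in dict(front=(230,402),right=(376,322),left=(35,252)).items(): print("z0",n,plane("scene",A(*p),0))
for n,p in dict(left=(30,178),front=(232,325),right=(377,258)).items(): print("z45",n,plane("scene",A(*p),.045))
for n,p in dict(br=(718,367),bl=(527,330),cl=(428,308)).items(): print("side z0",n,plane("side",B(*p),0))
for n,p in dict(tr=(757,215),fr=(722,302)).items(): print("side z45",n,plane("side",B(*p),.045))
E
```

```text
keeper (array([0.595 , 0.0102, 0.0657]), [np.float64(0.0005118569741197295), np.float64(0.0005118569741196021)])
bar (array([0.5044, 0.0537, 0.146 ]), [np.float64(0.003265554477018061), np.float64(0.003265554477018053)])
lever (array([0.5444, 0.0304, 0.1158]), [np.float64(0.0003470170764484133), np.float64(0.0003470170764484058)])
z0 front [0.4965 0.0926 0.    ]
z0 right [0.4676 0.0113 0.    ]
z0 left [0.6396 0.0336 0.    ]
z45 left [0.6345 0.0394 0.045 ]
z45 front [0.4899 0.1004 0.045 ]
z45 right [0.4599 0.0281 0.045 ]
side z0 br [0.4936 0.0947 0.    ]
side z0 bl [0.5866 0.0575 0.    ]
side z0 cl [0.638  0.0344 0.    ]
side z45 tr [0.4634 0.0275 0.045 ]
side z45 fr [0.495  0.1033 0.045 ]
```

```bash
python3 - <<'E'
from h import *
print(plane("scene",(302,160),0),tri((303,76),(198,93)), plane("scene",(388,180),0))
E
```

```text
[ 0.75896914 -0.5994291   0.        ] (array([ 0.74653141, -0.57193442,  0.22121669]), [np.float64(0.000821991129252171), np.float64(0.0008219911292521668)]) [ 5.12336828e-01 -5.53424334e-01  5.55111512e-17]
```

>>> servo_tool(
  deltas=[
    {"linear":[3,-3.5,-1],"dr":[0,0,-9]},
    {"linear":[7,-8,-2],"dr":[0,0,-18]},
    {"linear":[11,-12.5,-3],"dr":[0,0,-27]},
    {"linear":[15,-17,-3],"dr":[0,0,-36]},
    {"linear":[19,-21.5,-3],"dr":[0,0,-46]},
  ],
  grip=1,
)

```text
time_s: 0.72
eef_pos: [0.3269, -0.3104, 0.2753]
eef_rot: [0.0, 0.83, 0.557, -0.0]
contact_force: [1.7, 0.8, 0.9]
width: 0.0003
grip_force: 0.0
```

>>> servo_tool(
  deltas=[
    {"linear":[5,0,0],"dr":[0,0,0]},
    {"linear":[11,0,0],"dr":[0,0,0]},
    {"linear":[17,-0.5,0],"dr":[0,0,0]},
    {"linear":[23,-1,0],"dr":[0,0,0]},
    {"linear":[29,-1.3,0],"dr":[0,0,0]},
  ],
)

```text
time_s: 1.35
eef_pos: [0.426, -0.0378, 0.2754]
eef_rot: [0.0, 0.832, 0.555, -0.0]
contact_force: [1.2, -0.8, -0.1]
width: -0.0001
grip_force: 0.0
```

>>> servo_tool(
  deltas=[
    {"linear":[4,0,1],"dr":[0,0,0]},
    {"linear":[8,0,3],"dr":[0,0,0]},
    {"linear":[10.9,0,5],"dr":[0,0,0]},
    {"linear":[10.9,0,5],"dr":[0,0,0]},
    {"linear":[10.9,0,5],"dr":[0,0,0]},
  ],
)

```text
time_s: 1.98
eef_pos: [0.4675, 0.0605, 0.2252]
eef_rot: [-0.0, 0.832, 0.555, -0.0]
contact_force: [-0.2, -0.1, -0.1]
width: -0.0002
grip_force: 0.0
```

```bash
cat > look.py <<'E'
import sys,cv2,numpy as np
from bench import viewer,sense
from h import *
n=sys.argv[1]; s=sense()
c,sn=np.cos(np.radians(-22.5)),np.sin(np.radians(-22.5))
d=np.array(s["eef_pos"][:2])-[.5502,.0288]
print("tcp local",np.round([c*d[0]+sn*d[1],-sn*d[0]+c*d[1],s["eef_pos"][2]],4),np.round(s["eef_rot"],3),s["time_s"])
a=viewer.read_camera("scene")[...,::-1];b=viewer.read_camera("side")[...,::-1]
a=a[175:325,185:335];b=b[165:315,225:375]
o=np.hstack([cv2.resize(x,(400,400),interpolation=cv2.INTER_CUBIC) for x in(a,b)])
cv2.imwrite(f"pics/{n}.png",cv2.convertScaleAbs(o,alpha=1.3))
E
python3 look.py c1
```

```text
tcp local [-0.0885 -0.0023  0.2252] [-0.     0.832  0.555 -0.   ] 1.975
```

View pics/c1.png

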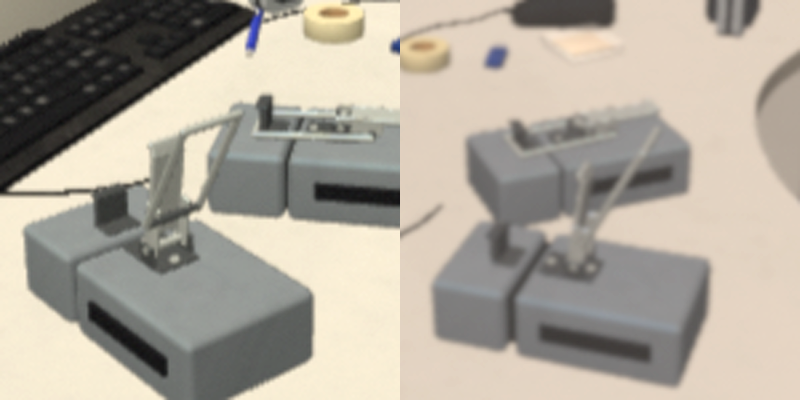

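The tool is above and behind, out of frame. The bail bar is at about (210,122) in the scene crop and (655,130) in the side crop, unmoved. Next I go down behind the bar.

>>> servo_tool(
  deltas=[
    {"linear":[0.2,0,3],"dr":[0,0,0]},
    {"linear":[0.3,0,6],"dr":[0,0,0]},
    {"linear":[0.3,0,8.6],"dr":[0,0,0]},
    {"linear":[0.3,0,8.6],"dr":[0,0,0]},
  ],
)

```text
time_s: 2.58
eef_pos: [0.468, 0.0627, 0.1385]
eef_rot: [-0.0, 0.832, 0.554, -0.001]
contact_force: [-0.8, -0.1, 0.8]
width: 0.0001
grip_force: 0.0
```

>>> servo_tool(
  deltas=[
    {"linear":[0,0.5,0],"dr":[0,0,0]},
    {"linear":[0,1,0],"dr":[0,0,0]},
    {"linear":[0,1.5,0],"dr":[0,0,0]},
    {"linear":[0,2,0],"dr":[0,0,0]},
    {"linear":[0,2.5,0],"dr":[0,0,0]},
  ],
)

```text
time_s: 3.2
eef_pos: [0.4924, 0.0541, 0.1394]
eef_rot: [0.0, 0.832, 0.555, 0.0]
contact_force: [0.5, 0.2, -0.3]
width: -0.0002
grip_force: 0.0
```

>>> servo_tool(
  deltas=[
    {"linear":[0,0.5,0],"dr":[0,0,0]},
    {"linear":[0,1,0],"dr":[0,0,0]},
    {"linear":[0,1.5,0],"dr":[0,0,0]},
    {"linear":[0,1.8,0],"dr":[0,0,0]},
  ],
)

```text
time_s: 3.7
eef_pos: [0.509, 0.0472, 0.1392]
eef_rot: [-0.0, 0.832, 0.555, 0.0]
contact_force: [-0.4, -0.5, -0.2]
width: -0.0001
grip_force: 0.0
```

```bash
python3 look.py c2
```

```text
tcp local [-0.0451  0.0012  0.1392] [-0.     0.832  0.555  0.   ] 3.7
```

View pics/c2.png

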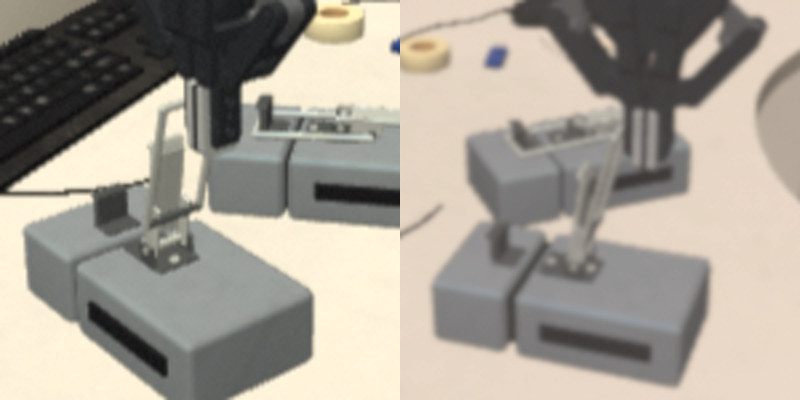

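The fingers have the bar and the bail is close to upright: bar in the scene crop around (190,105), fingertips at side (645,165), just above the lever tip. I'll raise slightly and keep pushing.

>>> servo_tool(
  deltas=[
    {"linear":[0,0.5,-0.4],"dr":[0,0,0]},
    {"linear":[0,1,-0.4],"dr":[0,0,0]},
    {"linear":[0,1.5,-0.4],"dr":[0,0,0]},
    {"linear":[0,2,-0.4],"dr":[0,0,0]},
    {"linear":[0,2.5,-0.4],"dr":[0,0,0]},
  ],
)

```text
time_s: 4.42
eef_pos: [0.532, 0.0376, 0.1432]
eef_rot: [-0.0, 0.832, 0.555, -0.0]
contact_force: [0.4, -0.4, 0.1]
width: -0.0001
grip_force: 0.0
```

>>> servo_tool(
  deltas=[
    {"linear":[0,0.5,0],"dr":[0,0,0]},
    {"linear":[0,1,0],"dr":[0,0,0]},
    {"linear":[0,1.5,0],"dr":[0,0,0]},
    {"linear":[0,1.5,0],"dr":[0,0,0]},
    {"linear":[0,1.5,0],"dr":[0,0,0]},
  ],
)

```text
time_s: 5.05
eef_pos: [0.5454, 0.0321, 0.1432]
eef_rot: [-0.0, 0.832, 0.555, -0.0]
contact_force: [-0.9, -0.3, 0.5]
width: 0.0001
grip_force: 0.0
```

```bash
python3 look.py c3
```

```text
tcp local [-0.0057  0.0012  0.1432] [-0.     0.832  0.555 -0.   ] 5.05
```

View pics/c3.png

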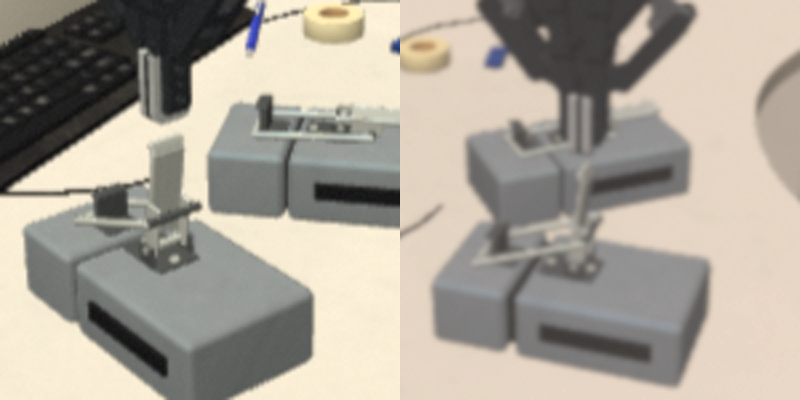

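The bail has dropped over the keeper: bar at scene crop (80,222) and side (480,262), past the keeper and down on the cap. I'll move the fingers to the lever's +x side and lower them.

>>> servo_tool(
  deltas=[
    {"linear":[0,1,0],"dr":[0,0,0]},
    {"linear":[0,2,0],"dr":[0,0,0]},
    {"linear":[0,3,0],"dr":[0,0,0]},
    {"linear":[0,3,1.3],"dr":[0,0,0]},
    {"linear":[0,3,2.6],"dr":[0,0,0]},
  ],
)

```text
time_s: 5.78
eef_pos: [0.5728, 0.0205, 0.116]
eef_rot: [-0.0, 0.832, 0.555, -0.0]
contact_force: [0.3, -0.3, 0.2]
width: 0.0004
grip_force: 0.0
```

>>> servo_tool(
  deltas=[
    {"linear":[0,-0.6,0],"dr":[0,0,0]},
    {"linear":[0,-1.2,0],"dr":[0,0,0]},
    {"linear":[0,-1.8,0],"dr":[0,0,0]},
    {"linear":[0,-2.4,0],"dr":[0,0,0]},
    {"linear":[0,-2.9,0.1],"dr":[0,0,0]},
  ],
)

```text
time_s: 6.4
eef_pos: [0.5464, 0.0318, 0.1167]
eef_rot: [0.0, 0.832, 0.555, 0.0]
contact_force: [0.6, 0.1, -0.4]
width: -0.0005
grip_force: 0.2
```

```bash
python3 look.py c4
```

```text
tcp local [-0.0047  0.0013  0.1167] [0.    0.832 0.555 0.   ] 6.4
```

View pics/c4.png

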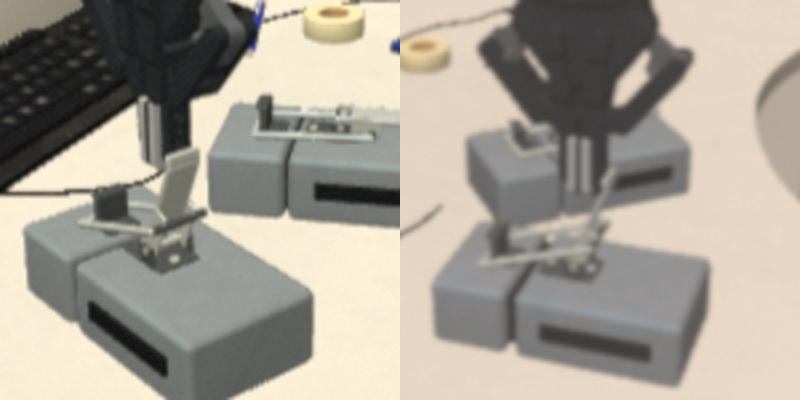

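The lever has begun folding (tip at scene (183,155), side (608,175)) and the bail is still around the keeper. I'll follow the arc.

>>> servo_tool(
  deltas=[
    {"linear":[0,-0.8,0.3],"dr":[0,0,0]},
    {"linear":[0,-1.5,0.7],"dr":[0,0,0]},
    {"linear":[0,-2.1,1.3],"dr":[0,0,0]},
    {"linear":[0,-2.7,1.9],"dr":[0,0,0]},
    {"linear":[0,-2.7,1.9],"dr":[0,0,0]},
  ],
)

```text
time_s: 7.12
eef_pos: [0.5206, 0.0422, 0.0966]
eef_rot: [-0.0, 0.832, 0.555, -0.001]
contact_force: [-0.5, 0.8, 0.2]
width: 0.0003
grip_force: 0.1
```

>>> servo_tool(
  deltas=[
    {"linear":[0,-0.3,0.4],"dr":[0,0,0]},
    {"linear":[0,-0.5,0.8],"dr":[0,0,0]},
    {"linear":[0,-0.6,1.2],"dr":[0,0,0]},
    {"linear":[0,-0.7,1.6],"dr":[0,0,0]},
    {"linear":[0,-0.8,2.0],"dr":[0,0,0]},
  ],
)

```text
time_s: 7.75
eef_pos: [0.5141, 0.045, 0.0769]
eef_rot: [-0.0, 0.832, 0.555, -0.0]
contact_force: [-0.3, 0.5, -0.5]
width: 0.0001
grip_force: 0.0
```

```bash
python3 look.py c5; python3 -c "
from bench import sense;print(sense()['contact_force'])"
```

```text
tcp local [-0.0395  0.0011  0.0769] [-0.     0.832  0.555 -0.   ] 7.75
[-0.34152416  0.78273285  0.00723513]
```

View pics/c5.png

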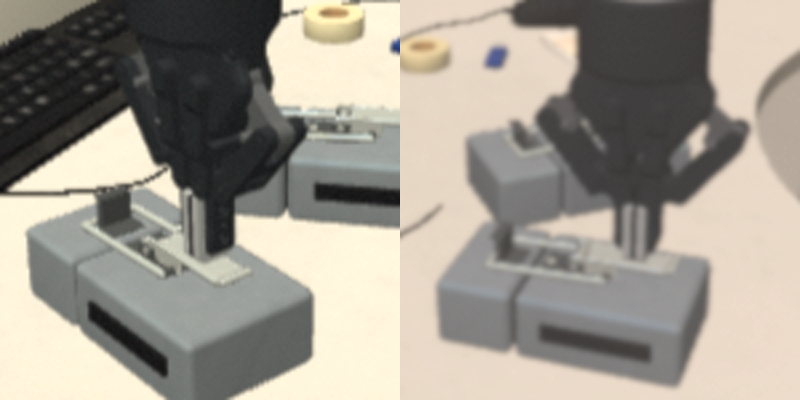

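The lever lies flat (tip at scene (245,275)), the bail is around the keeper (bar at (90,232)), and the cap looks drawn in. I'll back off upward and check.

>>> servo_tool(
  deltas=[
    {"linear":[0,0,-2],"dr":[0,0,0]},
    {"linear":[0,0,-5],"dr":[0,0,0]},
    {"linear":[0,0,-9],"dr":[0,0,0]},
    {"linear":[0,0,-13],"dr":[0,0,0]},
    {"linear":[0,0,-13],"dr":[0,0,0]},
  ],
)

```text
time_s: 8.48
eef_pos: [0.516, 0.0454, 0.2104]
eef_rot: [0.002, 0.832, 0.555, 0.002]
contact_force: [0.2, -0.6, -0.4]
width: 0.0
grip_force: 0.0
```

```bash
python3 look.py c6
```

```text
tcp local [-0.038   0.0023  0.2104] [0.002 0.832 0.555 0.002] 8.475
```

View pics/c6.png

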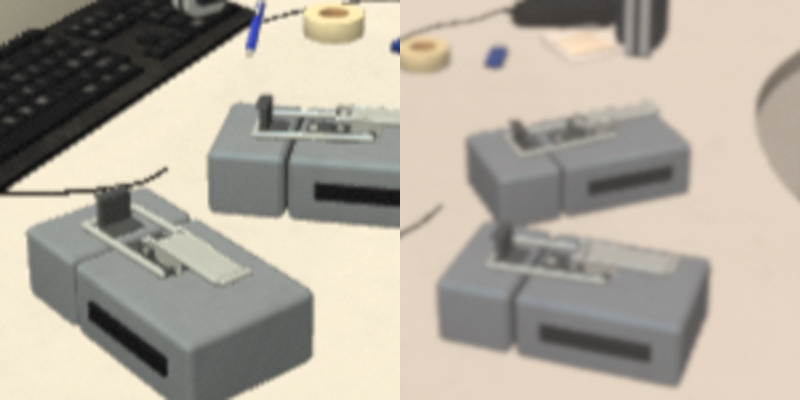

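The lever stays flat (tip at scene (245,273)), the bail is hooked on the keeper (bar around (88,230)), and the cap gap is closed, matching the latched carrier. The arm is clear.

```bash
python3 -c "
from bench import sign_off;print(sign_off())"
```

```text
the job is handed in; nothing more can be done
None
```

The unlatched carrier is now latched: the bail went over the keeper first, then the lever folded flat and stayed there with the arm clear. I handed the job in at about 8.5 s; no verdict came back, so this rests on the final camera views.

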